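# Fit the narrow pantry shelf board and stand the two empty bottles on it

## Task

Fit the loose brown board onto the two-post stand so that both pins sit in its holes and it lies flat on the posts, and only then stand the two empty bottles upright on it, side by side and centred across its narrow width without sticking out past its ends: the green-capped bottle on the half nearer the tea tin, the red-capped one on the other half. Set things down gently, never dropping or toppling the board or a bottle, and leave the other pantry things standing where they are.

Things in the scene. Friction and masses are not known exactly. Their poses are not given: they have to be found in the camera images.
- board: loose brown wooden shelf board, a flat plate 50 wide (its x) x 200 long (its y) x 14 thick, 0.11 kg nominal, with two 16 mm round through holes on its centre line at y = -80 and +80 mm; lies flat on the shelf at the start; origin at the centre of its underside; it looks the same turned half round
- stand: fixed dark steel stand, 200 long (its y): 50 x 200 x 6 foot plate and two posts at y = -80 and +80, each 34 (x) x 30 (y), tops 90 above the shelf; each top bears a brass pin, 10 diameter, 10 high, tapered tip. Origin on the shelf surface under its middle, z up. The fitted board lies along its y, underside at height 90, top at 104, pins below the board's top
- green_bottle: empty clear plastic bottle with green twist cap and green band, 0.04 kg nominal, standing; 190 high, body 62 diameter up to 110 height, then tapering to a 26 mm neck at 146; cap 34 mm diameter from 162 to 190 height; origin at the centre of its underside, z up
- red_bottle: the same bottle with red twist cap and red band
- tea_tin: round aluminium tea tin with a yellow band, 93 diameter, 128 high, standing beyond one end of the stand, either its +y or its -y end (leave alone); origin at the centre of its underside
- sugar_jar: glass sugar jar with steel lid, 80 diameter, 108 high, beyond the other end of the stand (leave alone); origin at the centre of its underside
- thermos: steel thermos flask with black cap, 84 diameter, 245 high, close to the green bottle (leave alone); a thin look-only handle stands out 57 mm from the axis along its +y; origin at the centre of its underside
- canister: blue plastic canister with white lid, 87 diameter, 200 high, close to the red bottle (leave alone); origin at the centre of its underside
- mate_gourd: brown ceramic mate gourd with a white stripe, 84 diameter, 82 high (leave alone); origin at the centre of its underside
- mug: blue mug, 76 diameter, 90 high, handle towards its +y (leave alone); origin at the centre of its underside
- bombilla: steel drinking straw lying flat, about 197 long along its x, 22 wide at its bulb, 16 high (leave alone); origin under its middle
There are look-alikes about, which are no part of the job. Several things have the shape of the board; the one meant has the colours described above.

How it is judged:
On the way:
1. the board lies flat on both posts with the pins in its holes, before any bottle stands on it (horizontal distance between board and stand below 0.007 m and angle between the y axis of board and the y axis of stand, either way round below 0.09 rad and height (world z) of board between 0.086 and 0.094 m and angle between board's own z axis and vertical below 0.04 rad and contact force between each of green_bottle, red_bottle and board below 0.05 N), for 0.2 s.
At the end, for the whole second after the job is handed in: Board flat on both posts, pins in its holes (within 7 mm, 0.09 rad of the stand). Both bottles upright (0.06 rad) and at rest on it, within 18 mm of its centre line and 22 to 76 mm from its middle: green on the half towards the tea tin, red on the other (horizontal distance between board and stand below 0.007 m and angle between the y axis of board and the y axis of stand, either way round below 0.09 rad and height (world z) of board between 0.086 and 0.094 m and angle between board's own z axis and vertical below 0.04 rad and angle between each of green_bottle, red_bottle's own z axis and vertical below 0.06 rad and height (world z) of green_bottle between 0.099 and 0.109 m and x of green_bottle in the frame of stand between -0.018 and 0.018 m and linear speed of each of green_bottle, red_bottle below 0.02 m/s and height (world z) of red_bottle between 0.099 and 0.109 m and x of red_bottle in the frame of stand between -0.018 and 0.018 m and ((y of tea_tin in the frame of stand above 0 m and y of green_bottle in the frame of stand between 0.022 and 0.076 m and y of red_bottle in the frame of stand between -0.076 and -0.022 m) or (y of tea_tin in the frame of stand below 0 m and y of green_bottle in the frame of stand between -0.076 and -0.022 m and y of red_bottle in the frame of stand between 0.022 and 0.076 m))); the robot touches nothing.
It fails at once if another pantry thing is shifted by more than 25 mm or tipped (distance of any of tea_tin, sugar_jar, thermos, canister, mate_gourd, mug, bombilla from where it was at the start of the episode above 0.025 m or angle between any of tea_tin, sugar_jar, thermos, canister, mate_gourd, mug's own z axis and vertical above 0.35 rad).
It fails at once if the board or a bottle is toppled (angle between any of green_bottle, red_bottle, board's own z axis and vertical above 0.8 rad).
It fails at once if the board or a bottle is dropped by more than about 18 mm (0.6 m/s out of the fingers) ((linear speed of green_bottle above 0.6 m/s and contact force between the fingers and green_bottle below 0.01 N) or (linear speed of red_bottle above 0.6 m/s and contact force between the fingers and red_bottle below 0.01 N) or (linear speed of board above 0.6 m/s and contact force between the fingers and board below 0.01 N)).
It also fails if it takes over 72 s, if anything falls off the work surface, if the arm or the gripper's body presses on something with over 40 N, if the wrist force passes 120 N, or if a joint passes its speed limit or range.

## Robot

A 7-joint arm with a two-finger parallel gripper is mounted at the origin on the work surface. World frame = base frame: x ahead of the robot, y to its left, z up, the work surface at z = 0. Lengths are in m, angles in rad, forces in N, time in s.
With the tool pointing down it reaches from about 0.425 to 0.925 m from the base axis. Payload 6.8 kg.
Tool frame: the origin (TCP) lies at the very end of the fingers, on their centre line; the grasp point (between the pads) lies 19 mm behind it; z points along the fingers, y is the line along which they close (so a half turn about z gives the same grasp; the last joint's range is limited). The gripper opens to 85 mm and grips with 20 to 120 N. Pads are 22 mm wide; open, the fingers measure 114 mm over their backs; the gripper's body (76 mm by 85 mm) begins 54 mm behind the grasp point. The pads swing forward as they close: fully open they stand 13 mm farther back than shut.
Start: joints at [1.002, 0.477, 0.022, 1.555, -0.011, 1.109, -0.083], TCP at [0.3, -0.605, 0.231] pointing down, gripper open.
Joint ranges: [-2.96, 2.96], [-0.34, 2.1], [-1.41, 1.46], [0.24, 2.44], [-1.37, 4.51], [0.17, 1.92], [-2.96, 2.96]. Speed limits (rad/s): [2.39, 2.39, 3.14, 3.14, 3.14, 3.14, 3.14].

## Interface

Orientations are given as a rotation vector (axis times angle).
In Python, from bench import get_obs, grab_frame, hand_in gives the robot as it stands.
- The arm moves only by the tool drive_tool, never from a script. Its argument "rows" is a list of rows, each an object with "offset": the shift along the tool's x, y, z as a fraction of full scale, a list of three; "rotation": the turn, a rotation vector about the tool's x, y, z as a fraction of full scale, a list of three; "claw": the opening, from 0 (shut) to 1 (fully open). In form: [{"offset": [tx, ty, tz], "rotation": [wx, wy, wz], "claw": claw}, ...]. A call has 1 to 20 rows; each row is the pose to reach, as a shift and turn from the pose commanded when the call began, along the tool's axes at that moment; what a row does not reach only later rows make up. Full scale, the value 1, is 0.15 m for a shift and 2 rad for a turn. A row lasts 1/12 s, in which the tool goes at most 41.7 mm and 7.16 degrees, less where a joint would pass 70% of its speed; a pose out of reach is approached as far as the arm can. A call with a number of a shift or a turn outside -1 to 1 is refused whole. A call with a gripper value outside its range is refused whole. The fingers move at their own pace and stop on an object; "force" is the grip in N (left out, the last holds). Time passes only in rows, so rows that repeat a pose let the fingers close. It gives the time, the measured TCP pose, the force, the opening and the grip force at its end, in the units of the state.
- get_obs(): the state, without advancing time (a new reading comes with each control period).
- grab_frame(name): name is "side" or "top"; returns a dict with "frame" (400x640x3 uint8, red, green, blue), "z_map" (400x640 float32, m along the optical axis (not along the pixel's ray), 0 where there is no reading), "vfov" (degrees; the focal length in pixels is half the picture's height over the tangent of half this angle, whatever the lens; pixels are square), "cx", "cy" (the principal point, pixels), "R" (3x3) and "t" (3): a world point X has camera coordinates R X + t. Camera axes: x right, y down, z forward; pixel columns grow to the right and rows downward; lengths in m; the calibration is good to about 2 mm. A picture is of the moment at which its call begins.
- hand_in(): hands the job in; it is judged then, once.
The state is a dict: "clock": time; "joints": joint angles; "qvel": joint speeds; "tau": joint torques, N m; "tcp_pos": TCP position; "orientation": TCP orientation; "contact_force": force on the tool from outside, world axes, zero at the start; "moment": the same for the moment, N m; "grip_width": finger opening in m; "gripper_force": force on a finger pad.
Only numpy, scipy, OpenCV 4.12 (cv2) and the standard library are available. Lean on these libraries where they do the work, as an engineer would, in place of code of your own. Each camera call takes 0.05 s, during which the arm holds its last target. There are 200 camera calls.

## Working session

There is one attempt and no reset: what is moved stays moved. The work goes in short steps, Python scripts to look and compute and a tool call to move; the robot and the scene stay as the last step left them, time stands still between calls to the robot, and variables do not carry over. Pictures are saved under pics/ and viewed, at most 10 in all, crops included, and the job is handed in when it is done.

Besides the shell and the picture viewer there is one more tool, called after "Emit:" as name(argument=value, ...) on one line, values as JSON. drive_tool: Moves the arm, as the interface text tells. Its arguments: {"type":"object","properties":{"rows":{"type":"array","items":{"type":"object","properties":{"offset":{"type":"array","items":{"type":"number"}},"rotation":{"type":"array","items":{"type":"number"}},"claw":{"type":"number"}}}},"force":{"type":"number"}},"required":["rows"]}

```bash
mkdir -p pics
cat > h.py <<'E'
import numpy as np, cv2
from bench import get_obs, grab_frame
def world(f):
    z=f["z_map"].astype(float); H,W=z.shape
    fl=H/2/np.tan(np.radians(f["vfov"])/2)
    u,v=np.meshgrid(np.arange(W),np.arange(H))
    P=np.stack([(u-f["cx"])/fl*z,(v-f["cy"])/fl*z,z],-1)
    return (P-f["t"])@f["R"]   # R^T (P-t)
def save(n,im,s=1):
    cv2.imwrite("pics/"+n,cv2.resize(im[:,:,::-1],None,fx=s,fy=s,interpolation=cv2.INTER_CUBIC))
E
python3 - <<'E'
from h import *
for n in("top","side"):
    f=grab_frame(n); np.savez(n+".npz",**f); save(n+"0.png",f["frame"],1.25)
    print(n,f["vfov"],f["cx"],f["cy"],-f["R"].T@f["t"],f["R"].round(2).tolist())
o=get_obs();print(o)
E
```

```text
top 52.62246619054498 308.3021722148114 203.57167176238156 [0.29404673 0.02690203 1.08669019] [[-0.06, -1.0, 0.0], [-0.97, 0.06, -0.22], [0.22, -0.02, -0.98]]
side 55.928253940671524 320.6251385425903 199.8077214643798 [ 0.46821255 -0.66909895  0.77878087] [[1.0, -0.04, 0.0], [-0.03, -0.74, -0.67], [0.03, 0.67, -0.74]]
{'clock': 0.1, 'joints': array([ 1.00187566,  0.47772568,  0.02237675,  1.55636102, -0.01149932,
        1.10931842, -0.08312198]), 'qvel': array([-0.00012962, -0.00105733,  0.00075949, -0.00320868, -0.00149228,
       -0.00133479,  0.00036941]), 'tau': array([ 4.45871367e-03, -5.97758067e+01,  1.61375351e+00, -2.81953347e+01,
        1.28751813e-02,  4.97459143e-03,  3.84910749e-06]), 'tcp_pos': array([ 0.29988871, -0.60411593,  0.23041452]), 'orientation': array([-3.05702087e+00, -7.17052795e-01,  8.14576727e-04]), 'contact_force': array([-0.61477829,  0.04969916,  0.28369698]), 'moment': array([ 0.00650727,  0.036416  , -0.02471503]), 'gripper_force': 0.0, 'grip_width': 0.08521305516538812}
```

View pics/top0.png

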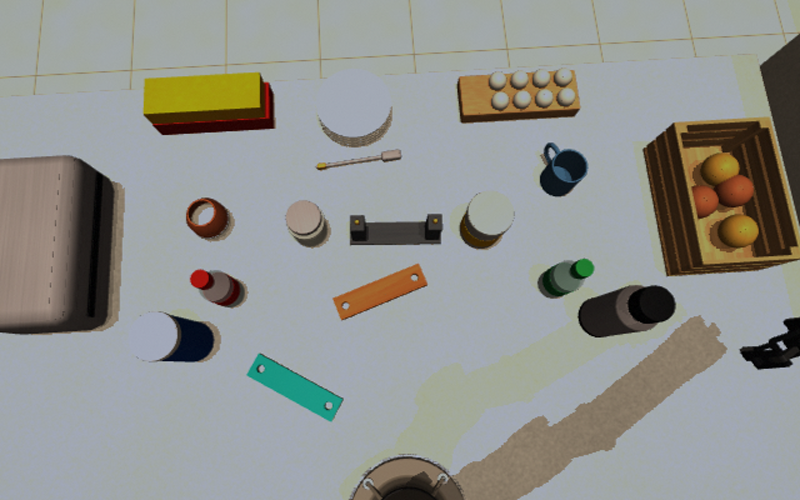

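View pics/side0.png

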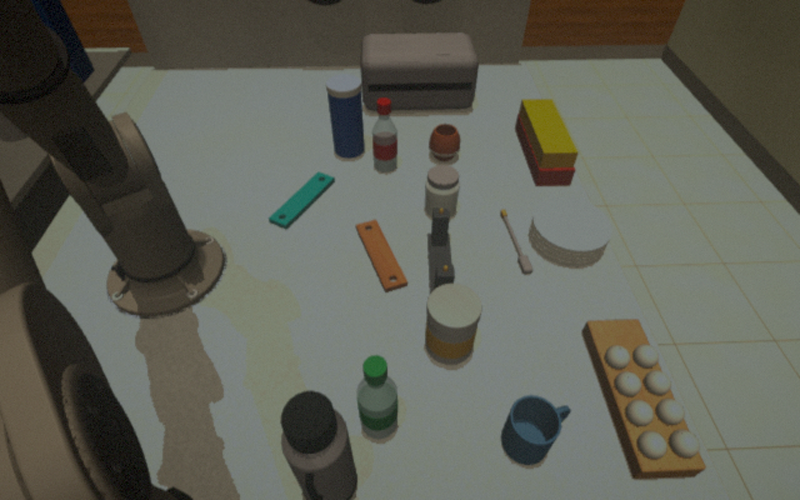

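The top view shows the brown board at (380,292) px and a teal look-alike at (295,387); the egg tray at (518,95) is wood too, but carries eggs. The brown one at (380,292) has the right colour and two holes. The stand is at (395,230), the tea tin (yellow band) right of it at (488,220), the green bottle at (565,278) by the thermos (628,310), and the red bottle at (215,288) by the canister (173,337). Next I measure and crop.

Run:
```python
from h import *
f=dict(np.load("top.npz")); P=world(f); im=f["frame"]; 
g=dict(np.load("side.npz")); Q=world(g); jm=g["frame"]
crop=im[160:270,180:370]; save("crop.png",crop,4)
hsv=cv2.cvtColor(im,cv2.COLOR_RGB2HSV); 
U,V=np.meshgrid(np.arange(640),np.arange(400))
def box(u0,u1,v0,v1): return (U>=u0/1.25)&(U<u1/1.25)&(V>=v0/1.25)&(V<v1/1.25)
# board
m=box(325,435,255,325)&(hsv[...,1]>120)&(hsv[...,0]<20)&(P[...,2]>.007)&(P[...,2]<.022)
p=P[m]; r=cv2.minAreaRect((p[:,:2]*1000).astype(np.float32)); print("board",m.sum(),r,p[:,2].mean())
# stand post tops
for b in((345,372,208,245),(420,446,208,245)):
    m=box(*b)&(P[...,2]>.083)&(P[...,2]<.094); p=P[m]
    r=cv2.minAreaRect((p[:,:2]*1000).astype(np.float32)); print("post",m.sum(),r,np.median(p[:,2]))
    m=box(*b)&(hsv[...,1]>110)&(hsv[...,2]>90)&(hsv[...,0]>8)&(hsv[...,0]<35); print(" pin",m.sum(),P[m].mean(0) if m.any() else 0)
m=box(345,446,208,250)&(P[...,2]>.002)&(P[...,2]<.012)&(hsv[...,2]<110); print("foot",cv2.minAreaRect((P[m][:,:2]*1000).astype(np.float32)))
def circ(name,A,m,lo,hi):
    m=m&(A[...,2]>lo)&(A[...,2]<hi); p=A[m]
    (c,rr)=cv2.minEnclosingCircle((p[:,:2]*1000).astype(np.float32)); print(name,m.sum(),np.round(c,1),round(rr,1),p.mean(0).round(4))
circ("green cap",P,box(570,600,255,282),.18,.2)
circ("red cap",P,box(188,215,266,292),.18,.2)
circ("thermos",P,box(620,682,280,325),.235,.255)
circ("canister",P,box(125,185,305,365),.19,.21)
circ("tin",P,box(455,520,190,245),.12,.135)
circ("jar",P,box(282,330,198,240),.1,.115)
circ("gourd",P,box(185,232,195,240),.06,.09)
def b2(u0,u1,v0,v1): return box(u0,u1,v0,v1)
circ("green cap S",Q,box(360,390,353,380),.18,.2)
circ("red cap S",Q,box(374,394,97,116),.18,.2)
for n,A,b in(("green body",P,(535,585,262,302)),("red body",P,(195,245,270,308)),("green body S",Q,(355,400,395,435)),("red body S",Q,(370,400,135,172))):
    circ(n,A,box(*b),.02,.105)
```

```text
board 1314 ((453.9682922363281, 26.339920043945312), (49.98284912109375, 198.58782958984375), 18.84320831298828) 0.013297214939560263
post 142 ((587.3448486328125, 64.47595977783203), (28.386503219604492, 33.469818115234375), 87.24983978271484) 0.08900991512400777
 pin 9 [0.58702584 0.06528612 0.09802689]
post 143 ((578.7483520507812, -94.35355377197266), (28.6126651763916, 34.6836051940918), 85.49642181396484) 0.08960896292921085
 pin 9 [ 0.57963338 -0.09480814  0.09771822]
foot ((582.8152465820312, -15.174423217773438), (199.24224853515625, 50.89582824707031), 87.75630950927734)
green cap 191 [ 446.7 -345.5] 17.5 [ 0.4471 -0.3444  0.189 ]
red cap 189 [471.8 349.2] 17.2 [0.4714 0.3481 0.1886]
thermos 719 [ 370.6 -434.9] 31.6 [ 0.3697 -0.4332  0.2441]
canister 1300 [374.3 424.8] 44.0 [0.3732 0.4235 0.1988]
tin 1057 [ 579.6 -202.3] 46.8 [ 0.579  -0.2015  0.1275]
jar 614 [601.  172.4] 36.1 [0.6003 0.1716 0.1072]
gourd 360 [631.4 385.9] 39.8 [0.6231 0.3769 0.0728]
green cap S 320 [ 446.6 -346.6] 17.2 [ 0.4471 -0.3489  0.1897]
red cap S 88 [472.2 347.8] 19.0 [0.4717 0.3439 0.1887]
green body 283 [ 447.  -344.4] 31.1 [ 0.4385 -0.3236  0.0656]
red body 256 [469.5 344.5] 30.7 [0.4601 0.3277 0.0657]
green body S 532 [ 446.5 -353.1] 30.2 [ 0.4483 -0.3713  0.0651]
red body S 428 [471.4 344.4] 31.1 [0.4716 0.3257 0.0636]
```

View pics/crop.png

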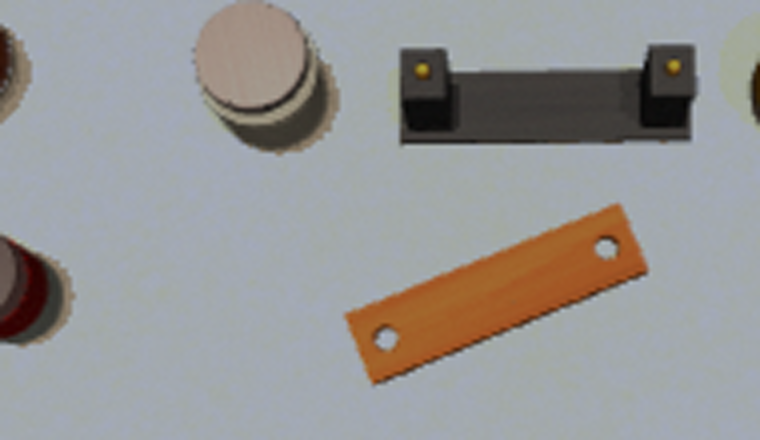

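The crop confirms the brown board at about (495,295) crop px, with two holes. The measured sizes match: board 50×199 mm, pins 160 mm apart, caps r = 17, and heights within about 1 mm. Now to plan the moves.

```bash
cat > go.py <<'E'
import sys
from h import *
from scipy.spatial.transform import Rotation as Rn
def plan(x,y,z,head,split=None):
    o=get_obs(); p=o["tcp_pos"]; R=Rn.from_rotvec(o["orientation"])
    h=np.radians(head); c,s=np.cos(h),np.sin(h)
    T=Rn.from_matrix(np.array([[c,s,0],[s,-c,0],[0,0,-1]]))
    d=R.inv().apply(np.array([x,y,z])-p)/.15; w=(R.inv()*T).as_rotvec()/2
    print("off",d.round(3),"rot",w.round(3),"deg",np.degrees(np.linalg.norm(w)*2).round(1))
if __name__=="__main__": plan(*map(float,sys.argv[1:5]))
E
python3 go.py .454 .0263 .35 108.84
```

```text
off [ 2.789 -3.309 -0.792] rot [-0.001 -0.001 -0.719] deg 82.4
```

Emit:
drive_tool(rows=[{"offset": [0,0,-0.28],"rotation": [0,0,0],"claw": 1},{"offset": [0,0,-0.55],"rotation": [0,0,0],"claw": 1},{"offset": [0,0,-0.79],"rotation": [0,0,0],"claw": 1},{"offset": [0.2,-0.24,-0.79],"rotation": [0,0,0],"claw": 1},{"offset": [0.42,-0.5,-0.79],"rotation": [0,0,0],"claw": 1},{"offset": [0.62,-0.74,-0.79],"rotation": [0,0,0],"claw": 1},{"offset": [0.84,-1,-0.79],"rotation": [0,0,0],"claw": 1},{"offset": [0.84,-1,-0.79],"rotation": [0,0,0],"claw": 1}])

```text
clock: 0.77
tcp_pos: [0.3472, -0.4103, 0.3496]
orientation: [-3.056, -0.721, -0.0]
contact_force: [1.1, 0.0, 0.0]
grip_width: 0.0854
gripper_force: 0.0
```

Emit:
drive_tool(rows=[{"offset": [0.2,-0.24,0],"rotation": [0,0,0],"claw": 1},{"offset": [0.42,-0.5,0],"rotation": [0,0,-0.06],"claw": 1},{"offset": [0.62,-0.74,0],"rotation": [0,0,-0.12],"claw": 1},{"offset": [0.84,-1,0],"rotation": [0,0,-0.18],"claw": 1},{"offset": [0.84,-1,0],"rotation": [0,0,-0.24],"claw": 1},{"offset": [0.84,-1,0],"rotation": [0,0,-0.24],"claw": 1}])

```text
clock: 1.27
tcp_pos: [0.3941, -0.2173, 0.3499]
orientation: [-2.788, -1.445, -0.002]
contact_force: [0.2, 0.3, -0.4]
grip_width: 0.0853
gripper_force: 0.0
```

```bash
python3 go.py .454 .0263 .25 108.84
```

```text
off [ 1.556 -0.61   0.669] rot [ 0.    -0.001 -0.472] deg 54.1
```

Emit:
drive_tool(rows=[{"offset": [0.25,-0.1,0],"rotation": [0,0,-0.06],"claw": 1},{"offset": [0.5,-0.2,0],"rotation": [0,0,-0.12],"claw": 1},{"offset": [0.75,-0.3,0.1],"rotation": [0,0,-0.18],"claw": 1},{"offset": [1,-0.4,0.2],"rotation": [0,0,-0.24],"claw": 1},{"offset": [1,-0.5,0.4],"rotation": [0,0,-0.3],"claw": 1},{"offset": [1,-0.6,0.6],"rotation": [0,0,-0.36],"claw": 1},{"offset": [1,-0.61,0.67],"rotation": [0,0,-0.42],"claw": 1},{"offset": [1,-0.61,0.67],"rotation": [0,0,-0.472],"claw": 1},{"offset": [1,-0.61,0.67],"rotation": [0,0,-0.472],"claw": 1}])

```text
clock: 2.02
tcp_pos: [0.406, -0.0489, 0.2483]
orientation: [-1.842, -2.543, 0.002]
contact_force: [0.3, 0.4, 0.2]
grip_width: 0.0856
gripper_force: 0.0
```

```bash
python3 go.py .454 .0263 .11 108.84
```

```text
off [0.376 0.463 0.921] rot [-0.001 -0.    -0.006] deg 0.7
```

Emit:
drive_tool(rows=[{"offset": [0.2,0.23,0.15],"rotation": [0,0,-0.006],"claw": 1},{"offset": [0.376,0.463,0.3],"rotation": [0,0,-0.006],"claw": 1},{"offset": [0.376,0.463,0.6],"rotation": [0,0,-0.006],"claw": 1},{"offset": [0.376,0.463,0.85],"rotation": [0,0,-0.006],"claw": 1},{"offset": [0.376,0.463,0.92],"rotation": [0,0,-0.006],"claw": 1},{"offset": [0.376,0.463,0.92],"rotation": [0,0,-0.006],"claw": 1},{"offset": [0.376,0.463,0.92],"rotation": [0,0,-0.006],"claw": 1}])

```text
clock: 2.6
tcp_pos: [0.4555, 0.0261, 0.1111]
orientation: [-1.834, -2.549, 0.001]
contact_force: [0.7, -0.2, -0.0]
grip_width: 0.0854
gripper_force: 0.0
```

```bash
python3 go.py .454 .0263 .004 108.84
```

```text
off [ 0.004 -0.008  0.714] rot [-0.001 -0.    -0.003] deg 0.3
```

Emit:
drive_tool(rows=[{"offset": [0,-0.008,0.2],"rotation": [0,0,-0.003],"claw": 1},{"offset": [0,-0.008,0.4],"rotation": [0,0,-0.003],"claw": 1},{"offset": [0,-0.008,0.55],"rotation": [0,0,-0.003],"claw": 1},{"offset": [0,-0.008,0.63],"rotation": [0,0,-0.003],"claw": 1},{"offset": [0,-0.008,0.68],"rotation": [0,0,-0.003],"claw": 1},{"offset": [0,-0.008,0.715],"rotation": [0,0,-0.003],"claw": 1},{"offset": [0,-0.008,0.715],"rotation": [0,0,-0.003],"claw": 1},{"offset": [0,-0.008,0.715],"rotation": [0,0,-0.003],"claw": 0.7},{"offset": [0,-0.008,0.715],"rotation": [0,0,-0.003],"claw": 0.5},{"offset": [0,-0.008,0.715],"rotation": [0,0,-0.003],"claw": 0.3},{"offset": [0,-0.008,0.715],"rotation": [0,0,-0.003],"claw": 0.3},{"offset": [0,-0.008,0.715],"rotation": [0,0,-0.003],"claw": 0.3},{"offset": [0,-0.008,0.715],"rotation": [0,0,-0.003],"claw": 0.3},{"offset": [0,-0.008,0.715],"rotation": [0,0,-0.003],"claw": 0.3}], force=40)

```text
clock: 3.77
tcp_pos: [0.4552, 0.026, 0.0052]
orientation: [1.823, 2.556, 0.001]
contact_force: [-2.0, -1.7, 9.2]
grip_width: 0.0486
gripper_force: 39.9
```

Emit:
drive_tool(rows=[{"offset": [0,0,-0.03],"rotation": [0,0,0],"claw": 0.3},{"offset": [0,0,-0.1],"rotation": [0,0,0],"claw": 0.3},{"offset": [0,0,-0.25],"rotation": [0,0,0],"claw": 0.3},{"offset": [0,0,-0.4],"rotation": [0,0,0],"claw": 0.3},{"offset": [0,0,-0.6],"rotation": [0,0,0],"claw": 0.3},{"offset": [0,0,-0.8],"rotation": [0,0,0],"claw": 0.3},{"offset": [0,0,-0.93],"rotation": [0,0,0],"claw": 0.3},{"offset": [0,0,-0.93],"rotation": [0,0,0],"claw": 0.3},{"offset": [0,0,-0.93],"rotation": [0,0,0],"claw": 0.3}])

```text
clock: 4.52
tcp_pos: [0.455, 0.0258, 0.1449]
orientation: [1.823, 2.555, 0.002]
contact_force: [-1.0, -0.0, -2.3]
grip_width: 0.0482
gripper_force: 42.2
```

```bash
python3 go.py .5835 -.0150 .145 87.36
```

```text
off [-0.536  0.722  0.002] rot [0.001 0.    0.189] deg 21.6
```

Emit:
drive_tool(rows=[{"offset": [-0.06,0.08,0],"rotation": [0,0,0.02],"claw": 0.3},{"offset": [-0.15,0.2,0],"rotation": [0,0,0.05],"claw": 0.3},{"offset": [-0.25,0.34,0],"rotation": [0,0,0.09],"claw": 0.3},{"offset": [-0.36,0.48,0],"rotation": [0,0,0.13],"claw": 0.3},{"offset": [-0.46,0.62,0],"rotation": [0,0,0.16],"claw": 0.3},{"offset": [-0.52,0.7,0],"rotation": [0,0,0.18],"claw": 0.3},{"offset": [-0.536,0.722,0],"rotation": [0,0,0.189],"claw": 0.3},{"offset": [-0.536,0.722,0],"rotation": [0,0,0.189],"claw": 0.3},{"offset": [-0.536,0.722,0],"rotation": [0,0,0.189],"claw": 0.3},{"offset": [-0.536,0.722,0],"rotation": [0,0,0.189],"claw": 0.3}])

```text
clock: 5.35
tcp_pos: [0.5814, -0.0142, 0.1428]
orientation: [-2.269, -2.171, 0.002]
contact_force: [0.1, 0.2, -1.6]
grip_width: 0.0484
gripper_force: 42.2
```

Run:
```python
from h import *
o=get_obs();print(o["tcp_pos"],o["orientation"])
for n in("top","side"):
    f=grab_frame(n); P=world(f); im=f["frame"]; hsv=cv2.cvtColor(im,cv2.COLOR_RGB2HSV)
    m=(hsv[...,1]>120)&(hsv[...,0]<20)&(P[...,2]>.11)&(P[...,2]<.17)&(abs(P[...,0]-.583)<.06)&(abs(P[...,1]+.015)<.13)
    p=P[m]
    if len(p)>5:
        A=np.c_[p[:,:2],np.ones(len(p))]; k=np.linalg.lstsq(A,p[:,2],rcond=None)[0]
        tp=p[abs(p[:,2]-np.median(p[:,2]))<.006]
        print(n,m.sum(),cv2.minAreaRect((tp[:,:2]*1000).astype(np.float32)),np.median(p[:,2]),k)
        vs,us=np.where(m); 
        if n=="top": save("held.png",im[vs.min()-20:vs.max()+30,us.min()-30:us.max()+30],5)
```

```text
[ 0.58137724 -0.01416158  0.14281091] [-2.26885003 -2.1707036   0.0024249 ]
top 718 ((581.9205322265625, 22.050724029541016), (125.23678588867188, 50.94181823730469), 87.66273498535156) 0.15070440769671556 [ 0.05243387 -0.00245544  0.11979162]
side 951 ((580.0486450195312, -32.630210876464844), (166.89266967773438, 49.668888092041016), 86.64082336425781) 0.15211991169028827 [-0.00444236  0.00948473  0.15490624]
```

View pics/held.png

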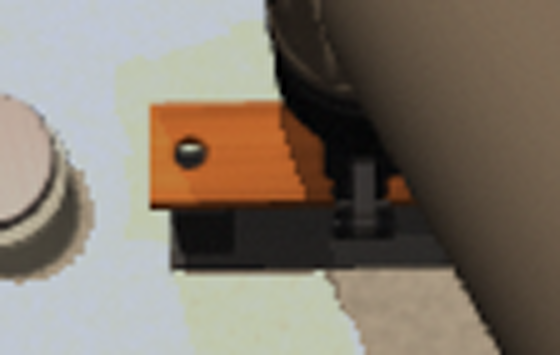

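The left end of the held board is at crop (150,155), with its hole at (190,152) showing dark (the pin and post are below). By measurement the board is about 2.5 mm short in x and right in y and angle. I'll correct that and lower it in stages.

```bash
python3 go.py .5841 -.0140 .110 87.40
```

```text
off [0.003 0.015 0.222] rot [-0.  0.  0.] deg 0.1
```

Emit:
drive_tool(rows=[{"offset": [0.003,0.018,0.06],"rotation": [0,0,0],"claw": 0.3},{"offset": [0.003,0.018,0.12],"rotation": [0,0,0],"claw": 0.3},{"offset": [0.003,0.018,0.18],"rotation": [0,0,0],"claw": 0.3},{"offset": [0.003,0.018,0.222],"rotation": [0,0,0],"claw": 0.3},{"offset": [0.003,0.018,0.222],"rotation": [0,0,0],"claw": 0.3},{"offset": [0.003,0.018,0.222],"rotation": [0,0,0],"claw": 0.3},{"offset": [0.003,0.018,0.222],"rotation": [0,0,0],"claw": 0.3}])

```text
clock: 6.03
tcp_pos: [0.5859, -0.0143, 0.1103]
orientation: [-2.272, -2.17, -0.0]
contact_force: [-0.2, 0.7, -1.1]
grip_width: 0.0487
gripper_force: 42.2
```

```bash
python3 go.py .5841 -.0140 .097 87.40
python3 - <<'E'
from h import *
f=grab_frame("top"); P=world(f); im=f["frame"]; hsv=cv2.cvtColor(im,cv2.COLOR_RGB2HSV)
m=(hsv[...,1]>120)&(hsv[...,0]<20)&(P[...,2]>.10)&(P[...,2]<.13)&(abs(P[...,0]-.583)<.06)&(P[...,1]>.03)&(P[...,1]<.13)
p=P[m]; print(m.sum(),cv2.minAreaRect((p[:,:2]*1000).astype(np.float32)),np.median(p[:,2]),p[:,1].max())
f=grab_frame("side"); P=world(f); im=f["frame"]; hsv=cv2.cvtColor(im,cv2.COLOR_RGB2HSV)
m=(hsv[...,1]>120)&(hsv[...,0]<20)&(P[...,2]>.10)&(P[...,2]<.13)&(abs(P[...,0]-.583)<.06)&(P[...,1]<.0)&(P[...,1]>-.13)
p=P[m]; print(m.sum(),cv2.minAreaRect((p[:,:2]*1000).astype(np.float32)),np.median(p[:,2]),p[:,1].min())
vs,us=np.where(m); save("held2.png",im[vs.min()-50:vs.max()+50,us.min()-50:us.max()+50],4)
E
```

```text
off [ 0.002 -0.012  0.089] rot [ 0. -0. -0.] deg 0.0
436 ((587.51611328125, 56.85137176513672), (54.854637145996094, 50.29951095581055), 87.53458404541016) 0.11814663777661993 0.08529168282518511
716 ((581.8824462890625, -57.62937927246094), (115.84419250488281, 49.3914909362793), 87.49456787109375) 0.11951763703324733 -0.11601546609693954
```

View pics/held2.png

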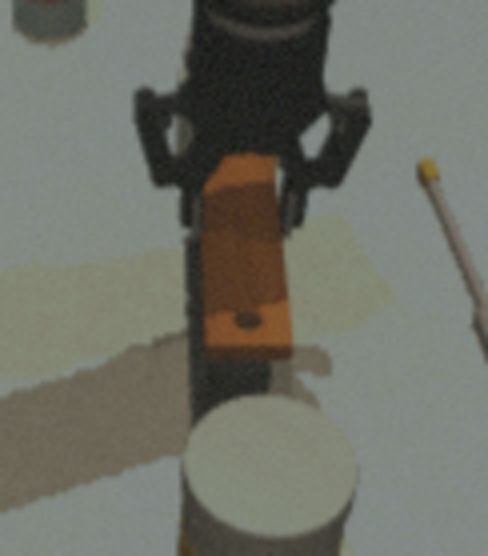

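The side crop shows the board held level over the stand, its near hole at (247,320). The board is about 1 mm too far in +x, so I correct that and lower it.

Emit:
drive_tool(rows=[{"offset": [0,-0.006,0],"rotation": [0,0,0],"claw": 0.3},{"offset": [0,-0.006,0.015],"rotation": [0,0,0],"claw": 0.3},{"offset": [0,-0.006,0.03],"rotation": [0,0,0],"claw": 0.3},{"offset": [0,-0.006,0.045],"rotation": [0,0,0],"claw": 0.3},{"offset": [0,-0.006,0.06],"rotation": [0,0,0],"claw": 0.3},{"offset": [0,-0.006,0.07],"rotation": [0,0,0],"claw": 0.3},{"offset": [0,-0.006,0.08],"rotation": [0,0,0],"claw": 0.3},{"offset": [0,-0.006,0.09],"rotation": [0,0,0],"claw": 0.3},{"offset": [0,-0.006,0.09],"rotation": [0,0,0],"claw": 0.3},{"offset": [0,-0.006,0.09],"rotation": [0,0,0],"claw": 0.3}])

```text
clock: 6.97
tcp_pos: [0.5848, -0.0144, 0.0967]
orientation: [-2.272, -2.17, 0.0]
contact_force: [-0.8, 0.4, -1.4]
grip_width: 0.0489
gripper_force: 42.2
```

Emit:
drive_tool(rows=[{"offset": [0,0,0.005],"rotation": [0,0,0],"claw": 0.3},{"offset": [0,0,0.01],"rotation": [0,0,0],"claw": 0.3},{"offset": [0,0,0.014],"rotation": [0,0,0],"claw": 0.3},{"offset": [0,0,0.014],"rotation": [0,0,0],"claw": 0.3}])

```text
clock: 7.3
tcp_pos: [0.585, -0.0144, 0.0954]
orientation: [2.272, 2.169, 0.0]
contact_force: [-2.2, -0.0, 4.1]
grip_width: 0.0488
gripper_force: 42.7
```

It's seated, with contact force upward at 0.095. Release and retreat.

Emit:
drive_tool(rows=[{"offset": [0,0,0],"rotation": [0,0,0],"claw": 0.6},{"offset": [0,0,0],"rotation": [0,0,0],"claw": 0.7},{"offset": [0,0,0],"rotation": [0,0,0],"claw": 0.9},{"offset": [0,0,0],"rotation": [0,0,0],"claw": 1},{"offset": [0,0,0],"rotation": [0,0,0],"claw": 1},{"offset": [0,0,-0.1],"rotation": [0,0,0],"claw": 1},{"offset": [0,0,-0.3],"rotation": [0,0,0],"claw": 1},{"offset": [0,0,-0.55],"rotation": [0,0,0],"claw": 1},{"offset": [0,0,-0.8],"rotation": [0,0,0],"claw": 1},{"offset": [0,0,-1],"rotation": [0,0,0],"claw": 1},{"offset": [0,0,-1],"rotation": [0,0,0],"claw": 1}])

```text
clock: 8.22
tcp_pos: [0.5885, -0.0138, 0.2517]
orientation: [2.266, 2.164, 0.013]
contact_force: [1.4, 0.1, 0.9]
grip_width: 0.0856
gripper_force: 0.0
```

```bash
python3 go.py .4468 -.3458 .32 49
```

```text
off [-2.254 -0.836 -0.466] rot [ 0.005 -0.002  0.335] deg 38.4
```

Emit:
drive_tool(rows=[{"offset": [-0.2,-0.07,-0.2],"rotation": [0,0,0],"claw": 1},{"offset": [-0.45,-0.15,-0.4],"rotation": [0,0,0],"claw": 1},{"offset": [-0.7,-0.25,-0.46],"rotation": [0,0,0],"claw": 1},{"offset": [-1,-0.37,-0.46],"rotation": [0,0,0],"claw": 1},{"offset": [-1,-0.37,-0.46],"rotation": [0,0,0],"claw": 1}])

```text
clock: 8.63
tcp_pos: [0.5203, -0.1683, 0.3147]
orientation: [2.278, 2.159, -0.003]
contact_force: [0.1, -0.6, 0.2]
grip_width: 0.0853
gripper_force: 0.0
```

Emit:
drive_tool(rows=[{"offset": [-0.25,-0.09,0],"rotation": [0,0,0.06],"claw": 1},{"offset": [-0.5,-0.19,0],"rotation": [0,0,0.12],"claw": 1},{"offset": [-0.75,-0.28,0],"rotation": [0,0,0.18],"claw": 1},{"offset": [-1,-0.37,0],"rotation": [0,0,0.24],"claw": 1},{"offset": [-1,-0.4,0],"rotation": [0,0,0.3],"claw": 1},{"offset": [-1,-0.4,0],"rotation": [0,0,0.335],"claw": 1},{"offset": [-1,-0.4,0],"rotation": [0,0,0.335],"claw": 1}])

```text
clock: 9.22
tcp_pos: [0.455, -0.3095, 0.3133]
orientation: [-2.862, -1.296, 0.001]
contact_force: [0.5, 1.4, 0.3]
grip_width: 0.0854
gripper_force: 0.0
```

```bash
python3 go.py .4468 -.3458 .26 49
python3 - <<'E'
from h import *
f=grab_frame("top"); P=world(f); im=f["frame"]; hsv=cv2.cvtColor(im,cv2.COLOR_RGB2HSV)
U,V=np.meshgrid(np.arange(640),np.arange(400))
m=(U>265)&(U<370)&(V>155)&(V<205)&(hsv[...,1]>120)&(hsv[...,0]<20)&(P[...,2]>.09)&(P[...,2]<.12)
p=P[m]; print(m.sum(),cv2.minAreaRect((p[:,:2]*1000).astype(np.float32)))
k=np.linalg.lstsq(np.c_[p[:,:2],np.ones(len(p))],p[:,2],rcond=None)[0]; print(np.median(p[:,2]),k)
save("fit.png",im[145:215,255:380],5)
E
```

```text
off [-0.218  0.119  0.356] rot [-0.     0.    -0.002] deg 0.3
1559 ((583.8923950195312, -13.673194885253906), (198.4494171142578, 51.554786682128906), 87.38878631591797)
0.10326056532404568 [ 0.04292267 -0.00097433  0.0778218 ]
```

View pics/fit.png

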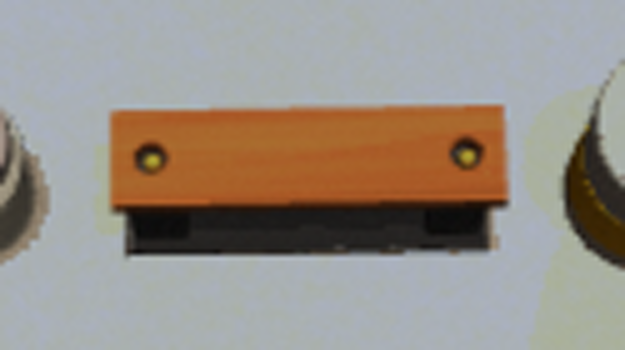

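The fit is good: the board's rectangle is within 1.5 mm of the stand, its top is at 0.103, and both brass pins show in the holes at (150,158) and (467,155). On to the green bottle.

Emit:
drive_tool(rows=[{"offset": [-0.1,0.06,0],"rotation": [0,0,-0.002],"claw": 1},{"offset": [-0.218,0.119,0.1],"rotation": [0,0,-0.002],"claw": 1},{"offset": [-0.218,0.119,0.25],"rotation": [0,0,-0.002],"claw": 1},{"offset": [-0.218,0.119,0.356],"rotation": [0,0,-0.002],"claw": 1},{"offset": [-0.218,0.119,0.356],"rotation": [0,0,-0.002],"claw": 1},{"offset": [-0.218,0.119,0.356],"rotation": [0,0,-0.002],"claw": 1},{"offset": [-0.218,0.119,0.356],"rotation": [0,0,-0.002],"claw": 1}])

```text
clock: 9.85
tcp_pos: [0.4486, -0.3449, 0.2613]
orientation: [2.854, 1.311, 0.001]
contact_force: [-0.1, 0.5, 0.6]
grip_width: 0.0854
gripper_force: 0.0
```

```bash
python3 go.py .4468 -.3458 .155 49
```

```text
off [-0.013 -0.006  0.709] rot [ 0.001 -0.     0.003] deg 0.3
```

Emit:
drive_tool(rows=[{"offset": [-0.01,-0.006,0.1],"rotation": [0,0,0],"claw": 1},{"offset": [-0.01,-0.006,0.25],"rotation": [0,0,0],"claw": 1},{"offset": [-0.01,-0.006,0.4],"rotation": [0,0,0],"claw": 1},{"offset": [-0.01,-0.006,0.55],"rotation": [0,0,0],"claw": 1},{"offset": [-0.01,-0.006,0.65],"rotation": [0,0,0],"claw": 1},{"offset": [-0.01,-0.006,0.71],"rotation": [0,0,0],"claw": 1},{"offset": [-0.01,-0.006,0.71],"rotation": [0,0,0],"claw": 1},{"offset": [-0.01,-0.006,0.71],"rotation": [0,0,0],"claw": 0.8},{"offset": [-0.01,-0.006,0.71],"rotation": [0,0,0],"claw": 0.6},{"offset": [-0.01,-0.006,0.71],"rotation": [0,0,0],"claw": 0.5},{"offset": [-0.01,-0.006,0.71],"rotation": [0,0,0],"claw": 0.4},{"offset": [-0.01,-0.006,0.71],"rotation": [0,0,0],"claw": 0.3},{"offset": [-0.01,-0.006,0.71],"rotation": [0,0,0],"claw": 0.2},{"offset": [-0.01,-0.006,0.71],"rotation": [0,0,0],"claw": 0.2},{"offset": [-0.01,-0.006,0.71],"rotation": [0,0,0],"claw": 0.2}], force=25)

```text
clock: 11.1
tcp_pos: [0.4468, -0.3462, 0.1548]
orientation: [2.855, 1.307, 0.002]
contact_force: [-0.5, 0.3, 6.1]
grip_width: 0.0334
gripper_force: 25.0
```

Emit:
drive_tool(rows=[{"offset": [0,0,-0.02],"rotation": [0,0,0],"claw": 0.2},{"offset": [0,0,-0.08],"rotation": [0,0,0],"claw": 0.2},{"offset": [0,0,-0.2],"rotation": [0,0,0],"claw": 0.2},{"offset": [0,0,-0.35],"rotation": [0,0,0],"claw": 0.2},{"offset": [0,0,-0.5],"rotation": [0,0,0],"claw": 0.2},{"offset": [0,0,-0.65],"rotation": [0,0,0],"claw": 0.2},{"offset": [0,0,-0.8],"rotation": [0,0,0],"claw": 0.2},{"offset": [0,0,-0.93],"rotation": [0,0,0],"claw": 0.2},{"offset": [0,0,-1],"rotation": [0,0,0],"claw": 0.2},{"offset": [0,0,-1],"rotation": [0,0,0],"claw": 0.2},{"offset": [0,0,-1],"rotation": [0,0,0],"claw": 0.2}])

```text
clock: 12.02
tcp_pos: [0.4458, -0.3456, 0.3036]
orientation: [2.856, 1.308, 0.0]
contact_force: [0.3, 0.2, -0.6]
grip_width: 0.0331
gripper_force: 24.9
```

```bash
python3 go.py .582 -.0627 .305 87.36
```

```text
off [ 2.021 -0.545 -0.01 ] rot [ 0.     0.    -0.333] deg 38.2
```

Emit:
drive_tool(rows=[{"offset": [0.05,-0.01,-0.03],"rotation": [0,0,0],"claw": 0.2},{"offset": [0.15,-0.04,-0.03],"rotation": [0,0,0],"claw": 0.2},{"offset": [0.3,-0.08,-0.03],"rotation": [0,0,0],"claw": 0.2},{"offset": [0.45,-0.12,-0.03],"rotation": [0,0,0],"claw": 0.2},{"offset": [0.6,-0.16,-0.03],"rotation": [0,0,0],"claw": 0.2},{"offset": [0.75,-0.2,-0.03],"rotation": [0,0,0],"claw": 0.2},{"offset": [0.9,-0.24,-0.03],"rotation": [0,0,0],"claw": 0.2},{"offset": [1,-0.27,-0.03],"rotation": [0,0,0],"claw": 0.2}])

```text
clock: 12.68
tcp_pos: [0.5139, -0.2021, 0.3069]
orientation: [-2.852, -1.311, 0.002]
contact_force: [1.6, -0.0, -0.6]
grip_width: 0.0333
gripper_force: 24.9
```

Emit:
drive_tool(rows=[{"offset": [0.12,-0.03,0],"rotation": [0,0,-0.03],"claw": 0.2},{"offset": [0.26,-0.07,0],"rotation": [0,0,-0.07],"claw": 0.2},{"offset": [0.4,-0.11,0],"rotation": [0,0,-0.11],"claw": 0.2},{"offset": [0.54,-0.15,0],"rotation": [0,0,-0.16],"claw": 0.2},{"offset": [0.68,-0.19,0],"rotation": [0,0,-0.21],"claw": 0.2},{"offset": [0.82,-0.23,0],"rotation": [0,0,-0.26],"claw": 0.2},{"offset": [0.93,-0.26,0],"rotation": [0,0,-0.3],"claw": 0.2},{"offset": [1,-0.275,0],"rotation": [0,0,-0.33],"claw": 0.2},{"offset": [1,-0.275,0],"rotation": [0,0,-0.333],"claw": 0.2},{"offset": [1,-0.275,0],"rotation": [0,0,-0.333],"claw": 0.2},{"offset": [1,-0.275,0],"rotation": [0,0,-0.333],"claw": 0.2}])

```text
clock: 13.6
tcp_pos: [0.5796, -0.0661, 0.3076]
orientation: [-2.273, -2.167, 0.002]
contact_force: [0.6, 0.1, -0.7]
grip_width: 0.0338
gripper_force: 24.9
```

```bash
python3 go.py .582 -.0627 .262 87.36
python3 - <<'E'
from h import *
f=grab_frame("side"); P=world(f); im=f["frame"]
U,V=np.meshgrid(np.arange(640),np.arange(400))
m=(abs(P[...,0]-.582)<.05)&(abs(P[...,1]+.063)<.05)
for a,b in((.15,.17),(.17,.19),(.19,.21),(.21,.23),(.23,.25),(.25,.26)):
    p=P[m&(P[...,2]>a)&(P[...,2]<b)]
    if len(p)>5: print(a,len(p),p[:,0].min().round(4),p[:,0].max().round(4),p[:,1].min().round(4))
save("green.png",im[100:300,260:440],3)
E
```

```text
off [0.024 0.015 0.304] rot [-0.001  0.    -0.001] deg 0.1
0.15 126 0.5485 0.608 -0.0972
0.17 176 0.5483 0.6075 -0.0973
0.19 169 0.5474 0.6086 -0.0982
0.21 193 0.5477 0.6089 -0.0978
0.23 206 0.5475 0.6069 -0.098
0.25 102 0.5485 0.6076 -0.0991
```

View pics/green.png

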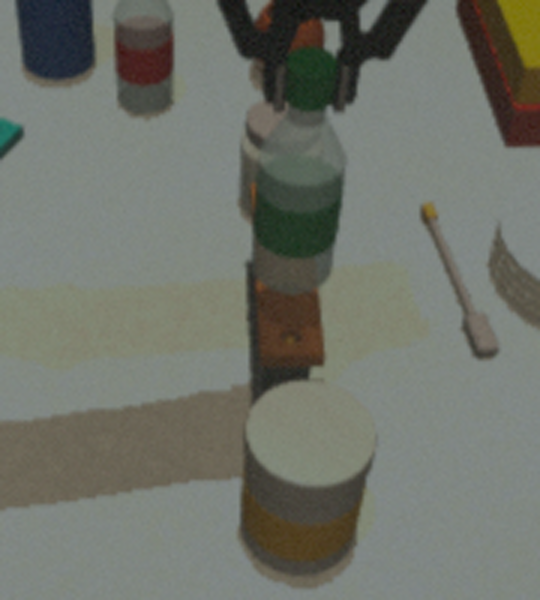

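The bottle hangs upright over the board (crop 298,220), with the tea tin clear below at (310,470). I correct by about 3 mm in x and y and lower it.

Emit:
drive_tool(rows=[{"offset": [0.012,0.01,0],"rotation": [0,0,0],"claw": 0.2},{"offset": [0.024,0.02,0.06],"rotation": [0,0,0],"claw": 0.2},{"offset": [0.024,0.02,0.14],"rotation": [0,0,0],"claw": 0.2},{"offset": [0.024,0.02,0.21],"rotation": [0,0,0],"claw": 0.2},{"offset": [0.024,0.02,0.26],"rotation": [0,0,0],"claw": 0.2},{"offset": [0.024,0.02,0.29],"rotation": [0,0,0],"claw": 0.2},{"offset": [0.024,0.02,0.304],"rotation": [0,0,0],"claw": 0.2},{"offset": [0.024,0.02,0.304],"rotation": [0,0,0],"claw": 0.2},{"offset": [0.024,0.02,0.304],"rotation": [0,0,0],"claw": 0.2}])

```text
clock: 14.4
tcp_pos: [0.5835, -0.0617, 0.2629]
orientation: [2.272, 2.17, 0.0]
contact_force: [-0.2, -0.4, -0.4]
grip_width: 0.033
gripper_force: 24.9
```

Emit:
drive_tool(rows=[{"offset": [0,0,0.005],"rotation": [0,0,0],"claw": 0.2},{"offset": [0,0,0.01],"rotation": [0,0,0],"claw": 0.2},{"offset": [0,0,0.015],"rotation": [0,0,0],"claw": 0.2},{"offset": [0,0,0.015],"rotation": [0,0,0],"claw": 0.2}])

```text
clock: 14.73
tcp_pos: [0.5833, -0.0617, 0.2605]
orientation: [2.272, 2.17, 0.0]
contact_force: [-0.3, 0.1, -0.0]
grip_width: 0.0335
gripper_force: 24.9
```

Emit:
drive_tool(rows=[{"offset": [0,0,0.004],"rotation": [0,0,0],"claw": 0.2},{"offset": [0,0,0.008],"rotation": [0,0,0],"claw": 0.2},{"offset": [0,0,0.012],"rotation": [0,0,0],"claw": 0.2},{"offset": [0,0,0.012],"rotation": [0,0,0],"claw": 0.2}])

```text
clock: 15.07
tcp_pos: [0.5834, -0.0617, 0.2588]
orientation: [2.272, 2.169, 0.0]
contact_force: [0.2, -0.0, 1.0]
grip_width: 0.0332
gripper_force: 25.0
```

Emit:
drive_tool(rows=[{"offset": [0,0,0],"rotation": [0,0,0],"claw": 0.42},{"offset": [0,0,0],"rotation": [0,0,0],"claw": 0.46},{"offset": [0,0,0],"rotation": [0,0,0],"claw": 0.55},{"offset": [0,0,0],"rotation": [0,0,0],"claw": 0.7},{"offset": [0,0,0],"rotation": [0,0,0],"claw": 0.9},{"offset": [0,0,0],"rotation": [0,0,0],"claw": 1},{"offset": [0,0,0],"rotation": [0,0,0],"claw": 1},{"offset": [0,0,-0.05],"rotation": [0,0,0],"claw": 1},{"offset": [0,0,-0.2],"rotation": [0,0,0],"claw": 1},{"offset": [0,0,-0.4],"rotation": [0,0,0],"claw": 1},{"offset": [0,0,-0.6],"rotation": [0,0,0],"claw": 1},{"offset": [0,0,-0.7],"rotation": [0,0,0],"claw": 1},{"offset": [0,0,-0.7],"rotation": [0,0,0],"claw": 1}])

```text
clock: 16.15
tcp_pos: [0.5852, -0.0614, 0.3688]
orientation: [2.268, 2.166, 0.009]
contact_force: [0.9, -0.4, -0.0]
grip_width: 0.0855
gripper_force: 0.0
```

```bash
python3 go.py .4725 .3475 .36 87.36
```

```text
off [ 2.688 -0.876  0.051] rot [0.004 0.    0.   ] deg 0.5
```

Emit:
drive_tool(rows=[{"offset": [0.25,-0.08,0],"rotation": [0,0,0],"claw": 1},{"offset": [0.5,-0.16,0],"rotation": [0,0,0],"claw": 1},{"offset": [0.75,-0.24,0],"rotation": [0,0,0],"claw": 1},{"offset": [1,-0.33,0],"rotation": [0,0,0],"claw": 1}])

```text
clock: 16.48
tcp_pos: [0.5399, 0.0917, 0.3633]
orientation: [-2.273, -2.169, 0.001]
contact_force: [0.9, -0.1, 0.1]
grip_width: 0.0855
gripper_force: 0.0
```

Emit:
drive_tool(rows=[{"offset": [0.25,-0.08,0],"rotation": [0,0,0],"claw": 1},{"offset": [0.5,-0.16,0],"rotation": [0,0,0],"claw": 1},{"offset": [0.75,-0.24,0],"rotation": [0,0,0],"claw": 1},{"offset": [1,-0.33,0],"rotation": [0,0,0],"claw": 1},{"offset": [1,-0.33,0],"rotation": [0,0,0],"claw": 1},{"offset": [1,-0.33,0],"rotation": [0,0,0],"claw": 1}])

```text
clock: 16.98
tcp_pos: [0.4965, 0.2453, 0.3634]
orientation: [-2.265, -2.176, 0.0]
contact_force: [-0.3, -0.8, 0.3]
grip_width: 0.0853
gripper_force: 0.0
```

```bash
python3 go.py .4725 .3475 .26 87.36;python3 - <<'E'
from h import *
f=grab_frame("top"); P=world(f); im=f["frame"]
m=(abs(P[...,0]-.583)<.06)&(abs(P[...,1]+.063)<.06)&(P[...,2]>.285)&(P[...,2]<.30)
p=P[m]; print(m.sum(),cv2.minEnclosingCircle((p[:,:2]*1000).astype(np.float32)))
m=(abs(P[...,0]-.583)<.06)&(abs(P[...,1]+.063)<.06)&(P[...,2]>.12)&(P[...,2]<.21)
p=P[m]; print(m.sum(),cv2.minEnclosingCircle((p[:,:2]*1000).astype(np.float32)))
E
```

```text
off [ 0.674 -0.187  0.69 ] rot [-0.    -0.     0.003] deg 0.4
215 ((583.5939331054688, -60.26165008544922), 17.150146484375)
270 ((580.4857177734375, -59.93705368041992), 30.924482345581055)
```

Green stands upright: its cap is at (0.583,-0.060) at the right height, −46 mm along the stand. Now red.

Emit:
drive_tool(rows=[{"offset": [0.25,-0.07,0],"rotation": [0,0,0],"claw": 1},{"offset": [0.5,-0.14,0],"rotation": [0,0,0],"claw": 1},{"offset": [0.674,-0.187,0.1],"rotation": [0,0,0.003],"claw": 1},{"offset": [0.674,-0.187,0.3],"rotation": [0,0,0.003],"claw": 1},{"offset": [0.674,-0.187,0.5],"rotation": [0,0,0.003],"claw": 1},{"offset": [0.674,-0.187,0.69],"rotation": [0,0,0.003],"claw": 1},{"offset": [0.674,-0.187,0.69],"rotation": [0,0,0.003],"claw": 1},{"offset": [0.674,-0.187,0.69],"rotation": [0,0,0.003],"claw": 1},{"offset": [0.674,-0.187,0.69],"rotation": [0,0,0.003],"claw": 1}])

```text
clock: 17.78
tcp_pos: [0.4762, 0.3444, 0.2617]
orientation: [2.28, 2.16, 0.003]
contact_force: [0.3, 0.1, 1.2]
grip_width: 0.0852
gripper_force: 0.0
```

```bash
python3 go.py .4725 .3475 .155 87.36
```

```text
off [ 0.019 -0.027  0.711] rot [ 0.001 -0.    -0.004] deg 0.5
```

Emit:
drive_tool(rows=[{"offset": [0.017,-0.022,0.1],"rotation": [0,0,-0.003],"claw": 1},{"offset": [0.017,-0.022,0.25],"rotation": [0,0,-0.003],"claw": 1},{"offset": [0.017,-0.022,0.4],"rotation": [0,0,-0.003],"claw": 1},{"offset": [0.017,-0.022,0.55],"rotation": [0,0,-0.003],"claw": 1},{"offset": [0.017,-0.022,0.65],"rotation": [0,0,-0.003],"claw": 1},{"offset": [0.017,-0.022,0.711],"rotation": [0,0,-0.003],"claw": 1},{"offset": [0.017,-0.022,0.711],"rotation": [0,0,-0.003],"claw": 1},{"offset": [0.017,-0.022,0.711],"rotation": [0,0,-0.003],"claw": 0.8},{"offset": [0.017,-0.022,0.711],"rotation": [0,0,-0.003],"claw": 0.6},{"offset": [0.017,-0.022,0.711],"rotation": [0,0,-0.003],"claw": 0.5},{"offset": [0.017,-0.022,0.711],"rotation": [0,0,-0.003],"claw": 0.4},{"offset": [0.017,-0.022,0.711],"rotation": [0,0,-0.003],"claw": 0.3},{"offset": [0.017,-0.022,0.711],"rotation": [0,0,-0.003],"claw": 0.2},{"offset": [0.017,-0.022,0.711],"rotation": [0,0,-0.003],"claw": 0.2},{"offset": [0.017,-0.022,0.711],"rotation": [0,0,-0.003],"claw": 0.2}], force=25)

```text
clock: 19.03
tcp_pos: [0.4724, 0.3481, 0.1545]
orientation: [2.272, 2.169, 0.003]
contact_force: [-0.3, -0.4, 6.0]
grip_width: 0.0332
gripper_force: 25.0
```

Emit:
drive_tool(rows=[{"offset": [0,0,-0.02],"rotation": [0,0,0],"claw": 0.2},{"offset": [0,0,-0.08],"rotation": [0,0,0],"claw": 0.2},{"offset": [0,0,-0.2],"rotation": [0,0,0],"claw": 0.2},{"offset": [0,0,-0.35],"rotation": [0,0,0],"claw": 0.2},{"offset": [0,0,-0.5],"rotation": [0,0,0],"claw": 0.2},{"offset": [0,0,-0.65],"rotation": [0,0,0],"claw": 0.2},{"offset": [0,0,-0.8],"rotation": [0,0,0],"claw": 0.2},{"offset": [0,0,-0.93],"rotation": [0,0,0],"claw": 0.2},{"offset": [0,0,-1],"rotation": [0,0,0],"claw": 0.2},{"offset": [0,0,-1],"rotation": [0,0,0],"claw": 0.2},{"offset": [0,0,-1],"rotation": [0,0,0],"claw": 0.2}])

```text
clock: 19.95
tcp_pos: [0.4715, 0.3474, 0.3033]
orientation: [2.272, 2.17, 0.0]
contact_force: [0.4, -0.1, -1.5]
grip_width: 0.0336
gripper_force: 25.0
```

```bash
python3 go.py .586 .034 .305 87.36
```

```text
off [-2.052  0.859 -0.011] rot [0. 0. 0.] deg 0.0
```

Emit:
drive_tool(rows=[{"offset": [-0.05,0.02,-0.02],"rotation": [0,0,0],"claw": 0.2},{"offset": [-0.15,0.06,-0.02],"rotation": [0,0,0],"claw": 0.2},{"offset": [-0.3,0.12,-0.02],"rotation": [0,0,0],"claw": 0.2},{"offset": [-0.45,0.18,-0.02],"rotation": [0,0,0],"claw": 0.2},{"offset": [-0.6,0.25,-0.02],"rotation": [0,0,0],"claw": 0.2},{"offset": [-0.75,0.31,-0.02],"rotation": [0,0,0],"claw": 0.2},{"offset": [-0.9,0.38,-0.02],"rotation": [0,0,0],"claw": 0.2},{"offset": [-1,0.43,-0.02],"rotation": [0,0,0],"claw": 0.2}])

```text
clock: 20.62
tcp_pos: [0.5296, 0.1907, 0.3048]
orientation: [2.275, 2.166, -0.005]
contact_force: [0.5, -1.0, -0.1]
grip_width: 0.0334
gripper_force: 25.0
```

Emit:
drive_tool(rows=[{"offset": [-0.12,0.05,0],"rotation": [0,0,0],"claw": 0.2},{"offset": [-0.26,0.11,0],"rotation": [0,0,0],"claw": 0.2},{"offset": [-0.4,0.17,0],"rotation": [0,0,0],"claw": 0.2},{"offset": [-0.54,0.23,0],"rotation": [0,0,0],"claw": 0.2},{"offset": [-0.68,0.29,0],"rotation": [0,0,0],"claw": 0.2},{"offset": [-0.82,0.35,0],"rotation": [0,0,0],"claw": 0.2},{"offset": [-0.93,0.4,0],"rotation": [0,0,0],"claw": 0.2},{"offset": [-1,0.43,0],"rotation": [0,0,0],"claw": 0.2},{"offset": [-1,0.43,0],"rotation": [0,0,0],"claw": 0.2},{"offset": [-1,0.43,0],"rotation": [0,0,0],"claw": 0.2},{"offset": [-1,0.43,0],"rotation": [0,0,0],"claw": 0.2}])

```text
clock: 21.53
tcp_pos: [0.586, 0.0435, 0.3061]
orientation: [-2.269, -2.171, 0.0]
contact_force: [-0.7, -0.0, -1.1]
grip_width: 0.0335
gripper_force: 25.0
```

```bash
python3 go.py .586 .034 .262 87.36
```

```text
off [-0.063  0.003  0.294] rot [-0.    -0.     0.001] deg 0.1
```

Emit:
drive_tool(rows=[{"offset": [-0.03,0,0],"rotation": [0,0,0],"claw": 0.2},{"offset": [-0.06,0,0.06],"rotation": [0,0,0],"claw": 0.2},{"offset": [-0.06,0,0.14],"rotation": [0,0,0],"claw": 0.2},{"offset": [-0.06,0,0.21],"rotation": [0,0,0],"claw": 0.2},{"offset": [-0.06,0,0.26],"rotation": [0,0,0],"claw": 0.2},{"offset": [-0.06,0,0.29],"rotation": [0,0,0],"claw": 0.2},{"offset": [-0.06,0,0.296],"rotation": [0,0,0],"claw": 0.2},{"offset": [-0.06,0,0.3],"rotation": [0,0,0],"claw": 0.2},{"offset": [-0.06,0,0.305],"rotation": [0,0,0],"claw": 0.2},{"offset": [-0.06,0,0.305],"rotation": [0,0,0],"claw": 0.2}])

```text
clock: 22.37
tcp_pos: [0.5866, 0.0331, 0.261]
orientation: [2.272, 2.169, 0.001]
contact_force: [-1.0, 0.8, 0.2]
grip_width: 0.0333
gripper_force: 25.0
```

Emit:
drive_tool(rows=[{"offset": [0,0,0.005],"rotation": [0,0,0],"claw": 0.2},{"offset": [0,0,0.01],"rotation": [0,0,0],"claw": 0.2},{"offset": [0,0,0.015],"rotation": [0,0,0],"claw": 0.2},{"offset": [0,0,0.015],"rotation": [0,0,0],"claw": 0.2}])

```text
clock: 22.7
tcp_pos: [0.5864, 0.0329, 0.2586]
orientation: [2.272, 2.169, 0.0]
contact_force: [-0.5, 0.5, -0.5]
grip_width: 0.0331
gripper_force: 25.1
```

Emit:
drive_tool(rows=[{"offset": [0,0,0.003],"rotation": [0,0,0],"claw": 0.2},{"offset": [0,0,0.006],"rotation": [0,0,0],"claw": 0.2},{"offset": [0,0,0.006],"rotation": [0,0,0],"claw": 0.2}])

```text
clock: 22.95
tcp_pos: [0.5867, 0.0329, 0.2585]
orientation: [2.271, 2.169, 0.001]
contact_force: [-1.5, -0.5, 4.8]
grip_width: 0.033
gripper_force: 25.4
```

Emit:
drive_tool(rows=[{"offset": [0,0,-0.002],"rotation": [0,0,0],"claw": 0.2},{"offset": [0,0,-0.002],"rotation": [0,0,0],"claw": 0.42},{"offset": [0,0,-0.002],"rotation": [0,0,0],"claw": 0.46},{"offset": [0,0,-0.002],"rotation": [0,0,0],"claw": 0.55},{"offset": [0,0,-0.002],"rotation": [0,0,0],"claw": 0.7},{"offset": [0,0,-0.002],"rotation": [0,0,0],"claw": 0.9},{"offset": [0,0,-0.002],"rotation": [0,0,0],"claw": 1},{"offset": [0,0,-0.002],"rotation": [0,0,0],"claw": 1},{"offset": [0,0,-0.05],"rotation": [0,0,0],"claw": 1},{"offset": [0,0,-0.2],"rotation": [0,0,0],"claw": 1},{"offset": [0,0,-0.4],"rotation": [0,0,0],"claw": 1},{"offset": [0,0,-0.6],"rotation": [0,0,0],"claw": 1},{"offset": [0,0,-0.8],"rotation": [0,0,0],"claw": 1},{"offset": [0,0,-0.8],"rotation": [0,0,0],"claw": 1}])

```text
clock: 24.12
tcp_pos: [0.5888, 0.0339, 0.385]
orientation: [2.267, 2.165, 0.013]
contact_force: [0.4, 0.4, 1.0]
grip_width: 0.0854
gripper_force: 0.0
```

Emit:
drive_tool(rows=[{"offset": [0.2,-0.2,0],"rotation": [0,0,0],"claw": 1},{"offset": [0.4,-0.4,0],"rotation": [0,0,0],"claw": 1},{"offset": [0.6,-0.6,0],"rotation": [0,0,0],"claw": 1},{"offset": [0.8,-0.8,0],"rotation": [0,0,0],"claw": 1},{"offset": [1,-0.9,0],"rotation": [0,0,0],"claw": 1},{"offset": [1,-0.9,0],"rotation": [0,0,0],"claw": 1},{"offset": [1,-0.9,0],"rotation": [0,0,0],"claw": 1}])

```text
clock: 24.7
tcp_pos: [0.4572, 0.1912, 0.3785]
orientation: [2.266, 2.175, 0.002]
contact_force: [0.3, -0.2, -0.7]
grip_width: 0.0851
gripper_force: 0.0
```

Run:
```python
from h import *
c=np.array([583.3,-14.8]); yh=np.array([.046,.999]); xh=np.array([.999,-.046])
f=grab_frame("top"); P=world(f); im=f["frame"]
def S(p): d=np.array(p)-c; return (d@xh).round(1),(d@yh).round(1)
for y0 in(-.061,.033):
    for lo,hi in((.285,.30),(.12,.21)):
        m=(abs(P[...,0]-.583)<.06)&(abs(P[...,1]-y0)<.045)&(P[...,2]>lo)&(P[...,2]<hi)
        p=P[m]; q=cv2.minEnclosingCircle((p[:,:2]*1000).astype(np.float32)); print(y0,lo,m.sum(),S(q[0]),q[1],p[:,2].mean())
a=im[120:270,230:430]; g=grab_frame("side")["frame"][70:270,280:430]
a=cv2.resize(a,None,fx=2.2,fy=2.2); g=cv2.resize(g,None,fx=1.65,fy=1.65); h=min(len(a),len(g))
save("end.png",np.hstack([a[:h],g[:h]]))
```

```text
-0.061 0.285 213 (np.float64(2.4), np.float64(-45.6)) 17.333585739135742 0.29307703213361785
-0.061 0.12 271 (np.float64(0.1), np.float64(-45.4)) 31.01656150817871 0.1682608842531373
0.033 0.285 212 (np.float64(0.5), np.float64(49.7)) 17.04642105102539 0.29296042423099716
0.033 0.12 255 (np.float64(-5.5), np.float64(49.7)) 30.364715576171875 0.1678813795648251
```

View pics/end.png

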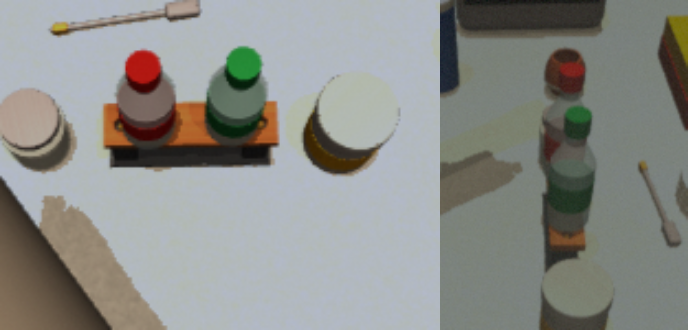

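Both bottles stand upright on the flat board: red at (146,100) px on the jar side, green at (237,98) px on the tea tin side. Their caps are within 3 mm of the centre line, at +50 and −46 mm along the stand. Handing in.

```bash
python3 -c "
from bench import hand_in; print(hand_in())"
```

```text
the job is handed in; nothing more can be done
None
```

The job is handed in (no verdict was returned): the board lies flat on the stand with both pins in its holes, green stands on the tea-tin half and red on the other, both upright, and no other pantry thing was knowingly touched.

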